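# Caliper check of a milled bar, then hold it up level

### The job

Check the tongue of the milled bar: slide the caliper's moving jaw gently shut until both jaws bear on the tongue, keep it there about a second for the reading, then back the jaw off until there is a few millimetres of air and the bar is free. Then grip the bar and lift it straight up, level all the way, until it is about 10 cm above its supports, and keep it there, steady and level, for the next worker to fit its pins; the program finishes while the gripper is still holding the bar in the air. Leave the rotor, the tape and the screwdriver where they are.

Things in the scene. Friction and masses are not known exactly. Their poses are not given: they have to be found in the camera images.
- inspection_plate: Fixed dark steel plate on the green bench, 195 (x) by 250 (y) by 12 mm high; origin at the centre of its underside. On it a caliper lies flat in a stand, display up, 38 mm above the bench, its beam along plate y at plate x = +62 mm. The stand's two posts, screws up to 56 mm high, clamp the beam at plate y = +103 and -106 mm. The bar lies on the robot's side of the beam.
- nest (a point): Point on the plate at (-29, +83, +24) mm of its frame: nominal resting place of the bar's origin. The bar rests on two ground steel parallels (8 mm wide, 70 mm long along plate y, tops 24 mm above the bench and 12 mm above the plate) at plate x = -4 and -71 mm; between them there is room for fingers beside and below the bar.
- bar: Loose milled aluminium bar, 0.14 to 0.24 kg, along plate x. Origin on its underside, below its centre of mass; x towards the tongue, z up. 28 mm high; body 18 mm thick (y), x = -60 to +34 mm; tongue 12 mm thick, x = +34 to +70 mm, between the caliper jaws. Its tongue starts a few mm off the fixed jaw, the bar up to 2 degrees askew; it slides on its supports when the jaw pushes it.
- fixed_face (a point): Middle of the measuring face of the caliper's fixed jaw (steel, 5 mm thick, 40 mm long, pointing towards plate -x), 38 mm above the bench. The face looks to plate -y. Axes as the plate's.
- moving_face (a point): Middle of the measuring face of the moving jaw (same shape as the fixed one), 38 mm above the bench. The face looks to plate +y, at the fixed face; the distance between the two faces along plate y is what the caliper measures, 12 mm when shut on the tongue.
- caliper_slide (a joint): Position of the caliper's slide in m: the gap between the jaws while the jaw spring is not pushed in. 0 = shut, grows to 0.100 as the slide moves along plate -y; closing is towards +y. Starts 28 to 65 mm open. The slide drags with about 1.5 N of friction and stays where it is left.
- moving_jaw (a joint): Give of the moving jaw against the spring in the slide (a constant-force caliper), in m: 0 = resting on its front stop, grows to 0.005 as the slide is pushed on towards plate +y after contact. The spring presses with about 3 N at 0 and 7 N at 0.005, where it is solid. Gap between jaws = caliper_slide + moving_jaw.
- slide_grip (a point): Grip point in the middle of the slide's black housing, 42 mm behind the moving measuring face and 41 mm above the bench. The housing there is 26 mm wide (plate x), 62 mm long (plate y), from 32 to 47 mm above the bench, free on both x sides and down to the plate 20 mm below it: pinch it across its width.
- rotor: Bystander: loose pump rotor standing on the plate, 52 mm across, 34 mm high, two grey discs with white rollers; origin at the centre of its underside.
- tape_roll: Bystander: green roll of tape lying flat on the bench, 90 mm across, 24 mm high; origin at the centre of its underside.
- screwdriver: Bystander: green-handled screwdriver lying on the bench on the robot's side of the plate; under 40 mm high.
Not all that is in view belongs to the job. Several things have the shape of the bar; the one meant has the colours described above.

How it is judged:
By the outcome, as a careful person would: the job done as asked, in the order asked, and still so for the second after the job is handed in, while the arm keeps its last pose, push and grip.
It also fails if it takes over 61 s, if anything falls off the work surface, if the arm or the gripper's body presses on something with over 40 N, if the wrist force passes 120 N, or if a joint passes its speed limit or range.

### The arm

A 7-joint arm with a two-finger parallel gripper is mounted at the origin on the work surface. World frame = base frame: x ahead of the robot, y to its left, z up, the work surface at z = 0. Lengths are in m, angles in rad, forces in N, time in s.
With the tool pointing down it reaches from about 0.425 to 0.925 m from the base axis. Payload 6.8 kg.
Tool frame: the origin (TCP) lies midway between the tips of the shut fingers; the grasp point (between the pads) lies 19 mm behind it; z points along the fingers, y is the line along which they close (so a half turn about z gives the same grasp; the last joint's range is limited). The gripper opens to 85 mm and grips with 20 to 120 N. Pads are 22 mm wide; open, the fingers measure 114 mm over their backs; the gripper's body (76 mm by 85 mm) begins 54 mm behind the grasp point. The pads swing forward as they close: fully open they stand 13 mm farther back than shut.
Start: joints at [-1.415, 0.477, 0.022, 1.555, -0.011, 1.109, -0.083], TCP at [0.176, 0.652, 0.231] pointing down, gripper open.
Joint ranges: [-2.96, 2.96], [-0.34, 2.1], [-1.41, 1.46], [0.24, 2.44], [-1.37, 4.51], [0.17, 1.92], [-2.96, 2.96]. Speed limits (rad/s): [2.39, 2.39, 3.14, 3.14, 3.14, 3.14, 3.14].

### API

Orientations are given as a unit quaternion [w, x, y, z].
In Python, from station import * gives the robot as it stands. The module is installed in compiled form; this text tells all that it offers.
- The arm moves only by the shell command python3 -m jog 'ROWS' [OPENING] [FORCE]. ROWS is JSON, a list of rows, each an object of numbers: "x", "y", "z": the shift along the tool's x, y, z in m; "ax", "ay", "az": the turn, a rotation vector about the tool's x, y, z in rad. In form: [{"x": .., "y": .., "z": .., "ax": .., "ay": .., "az": ..}, ...]. A call has 1 to 12 rows; each row is the pose to reach, as a shift and turn from the pose commanded when the call began, along the tool's axes at that moment; what a row does not reach only later rows make up. A row lasts 1/10 s, in which the tool goes at most 50 mm and 8.59 degrees, less where a joint would pass 70% of its speed; a pose out of reach is approached as far as the arm can. A call with a gripper value outside its range is refused whole. OPENING is the opening, from 0 (shut) to 1 (fully open), set as the call begins (- or left out, the last holds). The fingers move at their own pace and stop on an object; FORCE is the grip in N (left out, the last holds). Time passes only in rows, so rows that repeat a pose let the fingers close. It gives the time, the measured TCP pose, the force, the opening and the grip force at its end, in the units of the state.
- get_obs(): the state, without advancing time (a new reading comes with each control period).
- read_camera(name): name is "scene" or "top" or "wrist"; returns the picture (480x640x3 uint8, red, green, blue); there is no depth.
- camera_params(name): a dict with "K" (3x3 intrinsics, pixels), "origin" and "attitude" of the camera in the world. Camera axes: x right, y up, looking along -z (the intrinsics and any distortion apply to the point x, -y, -z); pixel columns grow to the right and rows downward; lengths in m; the calibration is good to about 2 mm. A picture is of the moment at which its call begins: read the wrist's pose just before it. camera_params takes no time and is no camera call; for the wrist camera it gives the pose at the moment of the call.
- hand_in(): hands the job in; it is judged then, once.
The state is a dict: "t": time; "q": joint angles; "joint_vel": joint speeds; "joint_torque": joint torques, N m; "eef_pos": TCP position; "tool_rot": TCP orientation; "contact_force": force on the tool from outside, world axes, zero at the start; "torque": the same for the moment, N m; "gripper_width": opening from 0.0 (shut) to 1.0 (fully open); "grasp_force": force on a finger pad.
Only numpy, scipy, OpenCV 4.12 (cv2) and the standard library are available. Lean on these libraries where they do the work, as an engineer would, in place of code of your own. Each camera call takes 0.05 s, during which the arm holds its last target. There are 200 camera calls.

## Working session

There is one attempt and no reset: what is moved stays moved. The work goes in short steps, Python scripts to look and compute and a shell command to move; the robot and the scene stay as the last step left them, time stands still between calls to the robot, and variables do not carry over. Pictures are saved under pics/ and viewed, at most 13 in all, crops included, and the job is handed in when it is done.

```bash
mkdir -p pics; python3 - <<'E'
from station import *
import cv2,numpy as np
o=get_obs(); print({k:np.round(v,3).tolist() for k,v in o.items()})
for n in ["scene","top"]:
    p=camera_params(n); print(n,{k:np.round(np.array(v,dtype=float),4).tolist() if not isinstance(v,str) else v for k,v in p.items()})
    cv2.imwrite(f"pics/{n}0.png",read_camera(n)[:,:,::-1])
p=camera_params("wrist");print({k:np.round(v,4).tolist() for k,v in p.items()})
E
```

```text
{'t': 0.0, 'q': [-1.415, 0.478, 0.022, 1.556, -0.012, 1.109, -0.083], 'joint_vel': [0.0, 0.0, 0.001, -0.001, -0.001, -0.0, -0.001], 'joint_torque': [-0.001, -59.644, 1.608, -28.12, 0.012, 0.01, 0.0], 'eef_pos': [0.176, 0.651, 0.23], 'tool_rot': [-0.0, 0.131, 0.991, -0.001], 'contact_force': [0.407, -0.686, 0.198], 'torque': [0.026, -0.064, -0.02], 'grasp_force': 0.0, 'gripper_width': 0.999}
scene {'K': [[573.9085, 0.0, 319.4319], [0.0, 573.9085, 241.3706], [0.0, 0.0, 1.0]], 'origin': [1.1479, -0.4524, 0.6972], 'attitude': [0.8254, 0.3955, 0.1662, 0.367]}
top {'K': [[529.9942, 0.0, 326.8861], [0.0, 529.9942, 247.3178], [0.0, 0.0, 1.0]], 'origin': [0.475, 0.071, 0.8316], 'attitude': [0.7158, 0.0486, -0.0324, -0.6959]}
{'K': [[335.9978, 0.0, 318.8201], [0.0, 335.9978, 242.5665], [0.0, 0.0, 1.0]], 'origin': [0.1122, 0.6681, 0.3745], 'attitude': [0.7863, -0.1053, -0.0799, 0.6035]}
```

View pics/top0.png

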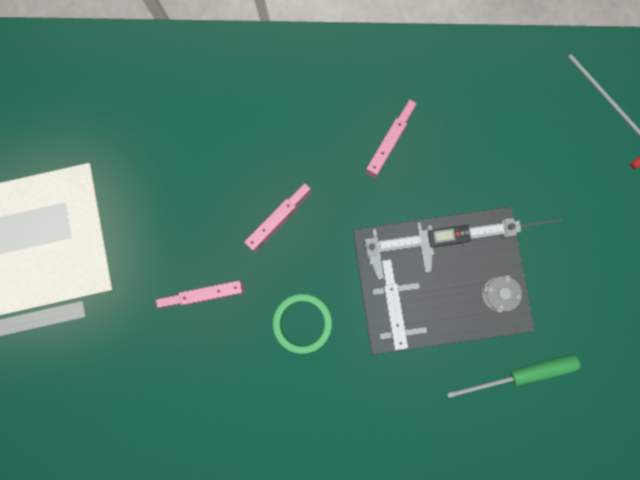

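View pics/scene0.png

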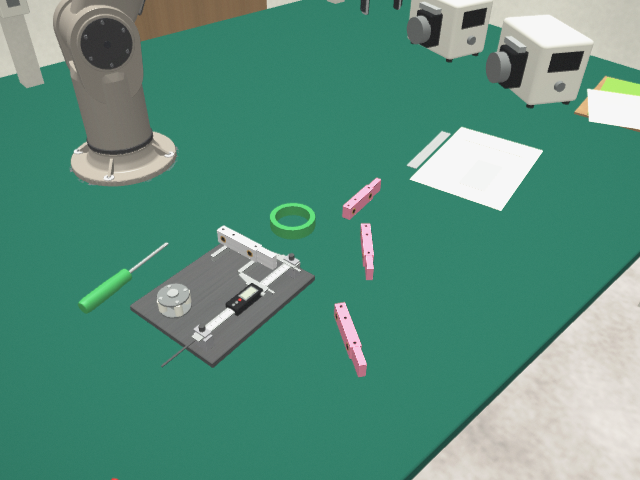

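The top view shows the plate with corners near (355,229), (512,208), (533,331) and (372,353). The fixed jaw is at about (378,262), the moving jaw at (428,258), the black housing at (450,236), and the silver bar runs from (388,262) to (401,348). The rotor is at (502,294). The scene view agrees, and the pink bars are decoys.

```bash
cat > h.py <<'E'
import numpy as np,cv2
from scipy.spatial.transform import Rotation as R
def rot(q): return R.from_quat(np.roll(q,-1)).as_matrix()
def ray(p,uv,z):
    uv=np.atleast_2d(uv).astype(float); K=np.array(p["K"])
    d=np.c_[(uv[:,0]-K[0,2])/K[0,0],-(uv[:,1]-K[1,2])/K[1,1],-np.ones(len(uv))]@rot(p["attitude"]).T
    o=np.array(p["origin"]); return o+d*((z-o[2])/d[:,2])[:,None]
def proj(p,X):
    c=(np.atleast_2d(X)-np.array(p["origin"]))@rot(p["attitude"]); K=np.array(p["K"])
    return np.c_[K[0,0]*c[:,0]/-c[:,2]+K[0,2],K[1,1]*c[:,1]/c[:,2]+K[1,2]]
E
python3 - <<'E'
from station import *
from h import *
p=camera_params("top"); im=cv2.imread("pics/top0.png"); hsv=cv2.cvtColor(im,cv2.COLOR_BGR2HSV)
m=((hsv[...,1]<70)).astype(np.uint8); m[:190]=0;m[370:]=0;m[:,:340]=0;m[:,560:]=0
m=cv2.morphologyEx(m,cv2.MORPH_OPEN,np.ones((9,9)))
c=max(cv2.findContours(m,0,2)[0],key=cv2.contourArea)
X=ray(p,c[:,0,:],.012)
r=cv2.minAreaRect((X[:,:2]*1000).astype(np.float32)); print(r)
print(cv2.boxPoints(r))
a=cv2.approxPolyDP(c,8,True)[:,0]; print(a.tolist(), ray(p,a,.012).round(4).tolist())
# bar & housing
for n,uv,z in [("bar tail",(401,348),.052),("tongue tip",(388,262),.052),("housing",(450,236),.047),("mj tip",(428,270),.04),("rotor",(502,294),.046)]: print(n,ray(p,uv,z).round(4))
E
```

```text
((525.2225341796875, -91.34312438964844), (194.73284912109375, 257.89593505859375), 9.80837631225586)
[[ 407.31256    19.133299]
 [ 451.24603  -234.99298 ]
 [ 643.1325   -201.81955 ]
 [ 599.19904    52.306732]]
[[511, 208], [354, 229], [372, 353], [532, 331]] [[0.6386, -0.194, 0.012], [0.5991, 0.0497, 0.012], [0.4095, 0.0179, 0.012], [0.4499, -0.2237, 0.012]]
bar tail [[ 0.4211 -0.0212  0.052 ]]
tongue tip [[ 5.453e-01 -4.000e-04  5.200e-02]]
housing [[ 0.587  -0.0922  0.047 ]]
mj tip [[ 0.536  -0.0612  0.04  ]]
rotor [[ 0.5033 -0.1686  0.046 ]]
```

```bash
python3 -m jog '[{"x":-0.033,"y":-0.034,"z":0.0,"az":0.08},{"x":-0.066,"y":-0.068,"z":0.0,"az":0.16},{"x":-0.1,"y":-0.102,"z":0.0,"az":0.24},{"x":-0.133,"y":-0.136,"az":0.32},{"x":-0.166,"y":-0.17,"az":0.4},{"x":-0.2,"y":-0.204,"az":0.48},{"x":-0.233,"y":-0.238,"az":0.56},{"x":-0.266,"y":-0.272,"az":0.64},{"x":-0.3,"y":-0.306,"az":0.72},{"x":-0.333,"y":-0.34,"az":0.8},{"x":-0.366,"y":-0.374,"az":0.88},{"x":-0.4,"y":-0.408,"az":0.96}]' 0.65
python3 -c "
from station import *
o=get_obs();print(o['q'],o['eef_pos'],o['tool_rot'])"
```

```text
[-1.41509394  0.4777268   0.0223535   1.55636264 -0.01147486  1.10927563
 -0.08309839] [0.175894   0.65112827 0.23041262] [-3.47226875e-05  1.31507555e-01  9.91314828e-01 -8.21299890e-04]validation failed for argument at $[0]...
```

```bash
python3 -m jog '[{"x":-0.033,"y":-0.034,"z":0,"ax":0,"ay":0,"az":0.08},{"x":-0.066,"y":-0.068,"z":0,"ax":0,"ay":0,"az":0.16},{"x":-0.1,"y":-0.102,"z":0,"ax":0,"ay":0,"az":0.24},{"x":-0.133,"y":-0.136,"z":0,"ax":0,"ay":0,"az":0.32},{"x":-0.166,"y":-0.17,"z":0,"ax":0,"ay":0,"az":0.4},{"x":-0.2,"y":-0.204,"z":0,"ax":0,"ay":0,"az":0.48},{"x":-0.233,"y":-0.238,"z":0,"ax":0,"ay":0,"az":0.56},{"x":-0.266,"y":-0.272,"z":0,"ax":0,"ay":0,"az":0.64},{"x":-0.3,"y":-0.306,"z":0,"ax":0,"ay":0,"az":0.72},{"x":-0.333,"y":-0.34,"z":0,"ax":0,"ay":0,"az":0.8},{"x":-0.366,"y":-0.374,"z":0,"ax":0,"ay":0,"az":0.88},{"x":-0.4,"y":-0.408,"z":0,"ax":0,"ay":0,"az":0.96}]' 0.65
python3 -c "
from station import *
o=get_obs();print(o['q'],o['eef_pos'],o['tool_rot'])"
```

```text
t: 1.3
eef_pos: [0.4561, 0.1517, 0.2313]
tool_rot: [-0.0, 0.576, 0.818, 0.0]
contact_force: [0.1, 0.6, -0.1]
gripper_width: 0.649
grasp_force: 0.0
[-0.8504879   0.1554642   0.44881812  2.03040083 -0.08185374  0.97250231
 -0.01624092] [0.45605622 0.15165101 0.2312734 ] [-1.67535106e-04  5.75657947e-01  8.17690585e-01  8.66692406e-05]
```

```bash
cat >> h.py <<'E'
def delta(o,pos,yaw_deg):  # yaw = world angle of tool y, tool down
    T=rot(o["tool_rot"]); a=np.radians(yaw_deg); y=np.array([np.cos(a),np.sin(a),0]); z=np.array([0,0,-1.])
    G=np.c_[np.cross(y,z),y,z]
    return (T.T@(np.array(pos)-o["eef_pos"])).round(4),R.from_matrix(T.T@G).as_rotvec().round(4)
E
python3 -c "
from station import *
from h import *
print(delta(get_obs(),(.587,-.092,.2),9.2))"
```

```text
(array([-0.2735,  0.0411,  0.0312]), array([-1.000e-04, -4.000e-04,  1.834e-01]))
```

```bash
python3 -m jog '[{"x":-0.04,"y":0.006,"z":0.005,"ax":0,"ay":0,"az":0.03},{"x":-0.08,"y":0.012,"z":0.01,"ax":0,"ay":0,"az":0.06},{"x":-0.12,"y":0.018,"z":0.015,"ax":0,"ay":0,"az":0.09},{"x":-0.16,"y":0.024,"z":0.02,"ax":0,"ay":0,"az":0.12},{"x":-0.2,"y":0.03,"z":0.025,"ax":0,"ay":0,"az":0.15},{"x":-0.24,"y":0.036,"z":0.03,"ax":0,"ay":0,"az":0.17},{"x":-0.27,"y":0.041,"z":0.031,"ax":0,"ay":0,"az":0.183},{"x":-0.2735,"y":0.041,"z":0.031,"ax":0,"ay":0,"az":0.183},{"x":-0.2735,"y":0.041,"z":0.031,"ax":0,"ay":0,"az":0.183},{"x":-0.2735,"y":0.041,"z":0.031,"ax":0,"ay":0,"az":0.183}]'
python3 - <<'E'
from station import *
import cv2,pickle
p=camera_params("wrist"); im=read_camera("wrist")
cv2.imwrite("pics/w1.png",im[:,:,::-1]); pickle.dump(p,open("w1.pkl","wb"))
E
```

```text
t: 2.3
eef_pos: [0.5868, -0.0883, 0.2]
tool_rot: [-0.001, 0.646, 0.763, 0.0]
contact_force: [0.6, 0.7, 0.2]
gripper_width: 0.652
grasp_force: 0.0
```

View pics/w1.png

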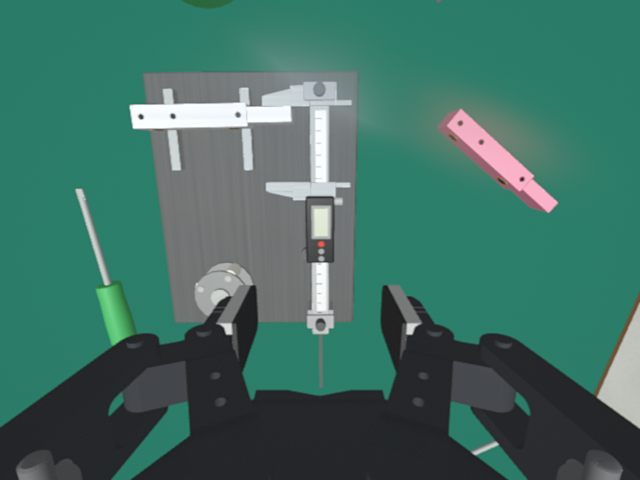

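The wrist view shows the housing at x 306–334, y 197–262. The moving jaw's face edge is near row 183 and the fixed jaw's near row 105. The bar's body runs from (132,116) to (246,114) and its tongue extends to (291,114).

```bash
python3 - <<'E'
from h import *
import pickle
p=pickle.load(open("w1.pkl","rb")); im=cv2.imread("pics/w1.png"); hsv=cv2.cvtColor(im,cv2.COLOR_BGR2HSV)
# plate corners
m=((hsv[...,1]<70)).astype(np.uint8); m[:65]=0;m[285:]=0;m[:,:140]=0;m[:,362:]=0
m=cv2.morphologyEx(m,cv2.MORPH_OPEN,np.ones((15,15)))
c=max(cv2.findContours(m,0,2)[0],key=cv2.contourArea)[:,0]
right=c[(c[:,0]>335)&(c[:,1]>115)&(c[:,1]<270)]; R_=ray(p,right,.012)
top=c[(c[:,1]<85)&(c[:,0]>160)&(c[:,0]<340)]; T_=ray(p,top,.012)
fx=np.polyfit(R_[:,1],R_[:,0],1); fy=np.polyfit(T_[:,0],T_[:,1],1)
print("yaw from right edge",-np.degrees(np.arctan(fx[0])),"from top edge",np.degrees(np.arctan(fy[0])))
yaw=(-np.arctan(fx[0])+np.arctan(fy[0]))/2
ex=np.array([np.cos(yaw),np.sin(yaw)]);ey=np.array([-ex[1],ex[0]])
xm=np.median(R_[:,:2]@ex); ym=np.median(T_[:,:2]@ey); C=ex*(xm-.0975)+ey*(ym-.125); print("plate",C,np.degrees(yaw))
pl=lambda uv,z:(ray(p,uv,z)[:,:2]-C)@np.c_[ex,ey]
print("housing",pl([(306,197),(334,197),(306,262),(334,262)],.047).round(4).tolist())
print("mj face",pl([(290,183),(275,183)],.041).round(4).tolist(),"fixed",pl([(275,105),(290,105)],.041).round(4).tolist())
# bar
b=((hsv[...,1]<40)&(hsv[...,2]>185)).astype(np.uint8); b[:, :120]=0; b[:95]=0;b[135:]=0;b[:,294:]=0
b=cv2.morphologyEx(b,cv2.MORPH_OPEN,np.ones((7,7)))
c=max(cv2.findContours(b,0,2)[0],key=cv2.contourArea)
print(cv2.boundingRect(c)); 
for u in (140,160,200,235,255,270,285):
    v=np.where(b[:,u])[0]; print(u,v.min(),v.max(),pl([(u,v.min()),(u,v.max()+1)],.052).round(4).tolist())
x,_,w,_=cv2.boundingRect(c); print(pl([(x,115),(x+w,115),(246,115)],.052).round(4).tolist())
cv2.imwrite("pics/w1c.png",cv2.resize(im[65:280,120:370],None,fx=2.7,fy=2.7,interpolation=cv2.INTER_CUBIC))
E
```

```text
yaw from right edge 9.79530014924481 from top edge 50.935863486697
plate [ 0.5340305  -0.09930146] 30.365581817970906
housing [[0.0501, 0.012], [0.0733, 0.0032], [0.0282, -0.0443], [0.0525, -0.0535]]
mj face [[0.0408, 0.028], [0.0283, 0.0328]] fixed [[0.0534, 0.0926], [0.0652, 0.0882]]
(130, 95, 164, 34)
140 105 128 [[-0.0482, 0.1297], [-0.0572, 0.1133]]
160 104 128 [[-0.0327, 0.1246], [-0.0417, 0.1075]]
200 104 127 [[-0.0024, 0.1131], [-0.0105, 0.0965]]
235 103 126 [[0.0245, 0.1037], [0.0168, 0.0869]]
255 107 122 [[0.0384, 0.0952], [0.0335, 0.084]]
270 95 121 [[0.0533, 0.0992], [0.0453, 0.0803]]
285 95 121 [[0.0646, 0.0949], [0.0568, 0.0759]]
[[-0.0596, 0.1258], [0.0657, 0.0783], [0.0291, 0.0922]]
```

View pics/w1c.png

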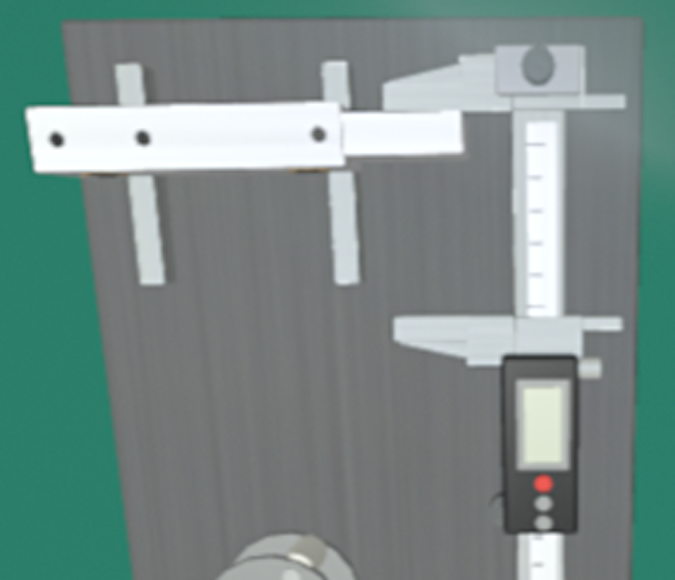

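```bash
python3 - <<'E'
from h import *
from station import *
import pickle
p=pickle.load(open("w1.pkl","rb"))
f=lambda c:np.atleast_2d(c)/2.7+[120,65]
c3=np.r_[f([(63,22),(641,17)]),[(353,321)],[(175,321)]]
Q=ray(p,c3,.012)[:,:2]; print(Q.round(4).tolist(),[np.linalg.norm(Q[i]-Q[(i+1)%4]).round(4) for i in range(4)])
d=Q[1]-Q[0]+Q[2]-Q[3]; e=Q[1]-Q[2]+Q[0]-Q[3]
yaw=(np.arctan2(d[1],d[0])+np.arctan2(e[1],e[0])-np.pi/2)/2
C=Q.mean(0); print("C",C,np.degrees([np.arctan2(d[1],d[0]),np.arctan2(e[1],e[0])-np.pi/2]))
ex=np.array([np.cos(yaw),np.sin(yaw)]);ey=np.array([-ex[1],ex[0]]);B=np.c_[ex,ey]
pl=lambda uv,z:((ray(p,uv,z)[:,:2]-C)@B).round(4).tolist()
H=np.array(pl(f([(503,356),(577,356),(503,532),(577,532)]),.047));print("housing",H.tolist(),H.mean(0))
print("mj",pl(f([(394,317),(510,317)]),.041),"fix",pl(f([(384,110),(510,108)]),.041))
print("bar top: body far edge",pl(f([(27,108),(340,102)]),.052),"near",pl(f([(36,171),(343,163)]),.052),"tip",pl(f([(461,111),(463,152)]),.052),"tong far/near @350",pl(f([(346,113),(346,155)]),.052))
print("parallels",pl(f([(130,65),(335,62),(152,284),(347,284)]),.024))
print("post",pl(f([(538,65)]),.056))
g=C+B@H.mean(0); print("grip world",g,delta(get_obs(),(*g,.022),np.degrees(yaw)))
json=dict(C=C.tolist(),yaw=yaw)
pickle.dump(json,open("plate.pkl","wb"))
E
```

```text
[[0.4086, 0.0174], [0.5985, 0.051], [0.6425, -0.1935], [0.4507, -0.226]] [np.float64(0.1929), np.float64(0.2484), np.float64(0.1946), np.float64(0.247)]
C [ 0.52507826 -0.08777026] [ 9.83464777 10.01611608]
housing [[0.0499, 0.016], [0.0741, 0.0158], [0.049, -0.0446], [0.0745, -0.0448]] [ 0.061875 -0.0144  ]
mj [[0.0139, 0.0283], [0.0522, 0.028]] fix [[0.0137, 0.092], [0.053, 0.0924]]
bar top: body far edge [[-0.0918, 0.0918], [0.0024, 0.093]] near [[-0.0918, 0.0739], [0.0022, 0.0757]] tip [[0.0386, 0.0902], [0.0389, 0.0786]] tong far/near @350 [[0.004, 0.0899], [0.0033, 0.078]]
parallels [[-0.0709, 0.1083], [-0.0042, 0.1088], [-0.0719, 0.0385], [-0.0045, 0.0381]]
post [[0.0618, 0.1022]]
grip world [ 0.58850924 -0.09128963] (array([-0.0037,  0.0012,  0.1781]), array([-0.0006, -0.0012, -0.007 ]))
```

```bash
python3 -m jog '[{"x":-0.004,"y":0.001,"z":0.02,"ax":0,"ay":0,"az":-0.007},{"x":-0.004,"y":0.001,"z":0.05,"ax":0,"ay":0,"az":-0.007},{"x":-0.004,"y":0.001,"z":0.08,"ax":0,"ay":0,"az":-0.007},{"x":-0.004,"y":0.001,"z":0.11,"ax":0,"ay":0,"az":-0.007},{"x":-0.004,"y":0.001,"z":0.13,"ax":0,"ay":0,"az":-0.007},{"x":-0.004,"y":0.001,"z":0.15,"ax":0,"ay":0,"az":-0.007},{"x":-0.004,"y":0.001,"z":0.165,"ax":0,"ay":0,"az":-0.007},{"x":-0.004,"y":0.001,"z":0.175,"ax":0,"ay":0,"az":-0.007},{"x":-0.004,"y":0.001,"z":0.179,"ax":0,"ay":0,"az":-0.007},{"x":-0.004,"y":0.001,"z":0.179,"ax":0,"ay":0,"az":-0.007},{"x":-0.004,"y":0.001,"z":0.179,"ax":0,"ay":0,"az":-0.007}]'
python3 -c "
from station import *
from h import *
print(delta(get_obs(),(.5885,-.0913,.021),9.9))"
```

```text
t: 3.45
eef_pos: [0.5895, -0.0937, 0.022]
tool_rot: [0.0, 0.644, 0.765, 0.0]
contact_force: [0.4, 0.2, -0.4]
gripper_width: 0.647
grasp_force: 0.0
(array([ 0.0025, -0.0006,  0.001 ]), array([ 0.0012,  0.0003, -0.0018]))
```

```bash
python3 -m jog '[{"x":0,"y":-0.0005,"z":0.001,"ax":0,"ay":0,"az":0},{"x":0,"y":-0.0005,"z":0.001,"ax":0,"ay":0,"az":0},{"x":0,"y":-0.0005,"z":0.001,"ax":0,"ay":0,"az":0},{"x":0,"y":-0.0005,"z":0.001,"ax":0,"ay":0,"az":0},{"x":0,"y":-0.0005,"z":0.001,"ax":0,"ay":0,"az":0},{"x":0,"y":-0.0005,"z":0.001,"ax":0,"ay":0,"az":0},{"x":0,"y":-0.0005,"z":0.001,"ax":0,"ay":0,"az":0},{"x":0,"y":-0.0005,"z":0.001,"ax":0,"ay":0,"az":0}]' 0.1 25
```

```text
t: 4.25
eef_pos: [0.5885, -0.0938, 0.0208]
tool_rot: [0.0, 0.644, 0.765, 0.0]
contact_force: [-2.7, -0.5, 4.8]
gripper_width: 0.3
grasp_force: 29.4
```

```bash
python3 -m jog '[{"x":0.002,"y":0,"z":0,"ax":0,"ay":0,"az":0},{"x":0.006,"y":0,"z":0,"ax":0,"ay":0,"az":0},{"x":0.011,"y":0,"z":0,"ax":0,"ay":0,"az":0},{"x":0.016,"y":0,"z":0,"ax":0,"ay":0,"az":0},{"x":0.021,"y":0,"z":0,"ax":0,"ay":0,"az":0},{"x":0.026,"y":0,"z":0,"ax":0,"ay":0,"az":0},{"x":0.031,"y":0,"z":0,"ax":0,"ay":0,"az":0},{"x":0.036,"y":0,"z":0,"ax":0,"ay":0,"az":0},{"x":0.040,"y":0,"z":0,"ax":0,"ay":0,"az":0},{"x":0.043,"y":0,"z":0,"ax":0,"ay":0,"az":0},{"x":0.045,"y":0,"z":0,"ax":0,"ay":0,"az":0},{"x":0.045,"y":0,"z":0,"ax":0,"ay":0,"az":0}]'
python3 - <<'E'
from station import *
import cv2,pickle
p=camera_params("wrist"); im=read_camera("wrist")
cv2.imwrite("pics/w2.png",im[:,:,::-1]); pickle.dump(p,open("w2.pkl","wb"))
E
```

```text
t: 5.45
eef_pos: [0.5808, -0.0491, 0.0208]
tool_rot: [-0.0, 0.644, 0.765, 0.0]
contact_force: [-2.3, -0.4, 8.2]
gripper_width: 0.296
grasp_force: 29.7
```

View pics/w2.png

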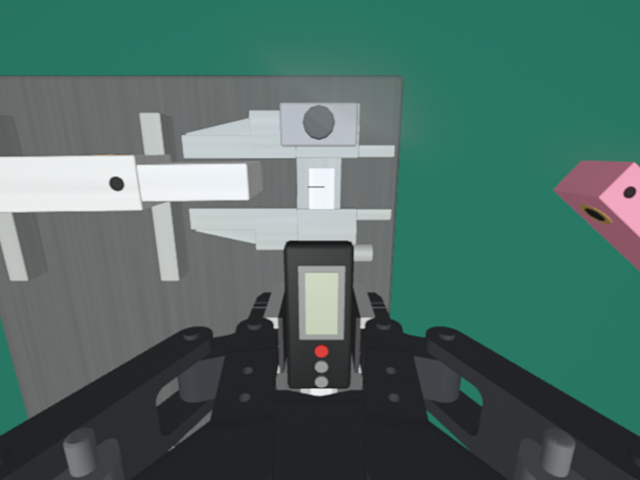

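The jaw faces are at rows 157 and 209, so the gap is about 19 mm with the tongue well between them, leaving about 7 mm to close. I'll continue slowly.

```bash
python3 -m jog '[{"x":0.001,"y":0,"z":-0.0005,"ax":0,"ay":0,"az":0},{"x":0.002,"y":0,"z":-0.0005,"ax":0,"ay":0,"az":0},{"x":0.003,"y":0,"z":-0.0005,"ax":0,"ay":0,"az":0},{"x":0.004,"y":0,"z":-0.0005,"ax":0,"ay":0,"az":0},{"x":0.005,"y":0,"z":-0.0005,"ax":0,"ay":0,"az":0},{"x":0.0055,"y":0,"z":-0.0005,"ax":0,"ay":0,"az":0},{"x":0.006,"y":0,"z":-0.0005,"ax":0,"ay":0,"az":0},{"x":0.0065,"y":0,"z":-0.0005,"ax":0,"ay":0,"az":0}]'
python3 -m jog '[{"x":0.0005,"y":0,"z":0,"ax":0,"ay":0,"az":0},{"x":0.001,"y":0,"z":0,"ax":0,"ay":0,"az":0}]'
python3 -m jog '[{"x":0.0005,"y":0,"z":0,"ax":0,"ay":0,"az":0},{"x":0.001,"y":0,"z":0,"ax":0,"ay":0,"az":0}]'
python3 - <<'E'
from station import *
import cv2,pickle
p=camera_params("wrist"); im=read_camera("wrist")
cv2.imwrite("pics/w3.png",im[:,:,::-1]); pickle.dump(p,open("w3.pkl","wb"))
E
```

```text
t: 6.3
eef_pos: [0.5798, -0.0436, 0.0208]
tool_rot: [0.0, 0.644, 0.765, -0.0]
contact_force: [-1.0, -4.8, 3.5]
gripper_width: 0.299
grasp_force: 29.1
t: 6.5
eef_pos: [0.5797, -0.0429, 0.0209]
tool_rot: [0.001, 0.644, 0.765, -0.0]
contact_force: [-0.5, -5.7, 4.0]
gripper_width: 0.298
grasp_force: 29.1
t: 6.7
eef_pos: [0.5796, -0.0421, 0.0208]
tool_rot: [0.001, 0.644, 0.765, -0.0]
contact_force: [-0.5, -6.5, 3.0]
gripper_width: 0.299
grasp_force: 29.1
```

View pics/w3.png

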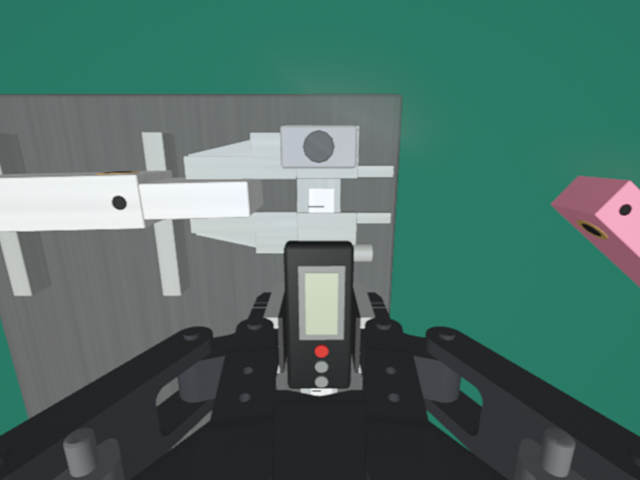

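The jaws are now at about rows 177 and 213, with the tongue between them and the force rising at the spring rate. I'll check the alignment and the gap numerically.

```bash
cat > m.py <<'E'
from h import *
import pickle,sys
n=sys.argv[1]; p=pickle.load(open(n+".pkl","rb")); P=pickle.load(open("plate.pkl","rb"))
C=np.array(P["C"]);a=P["yaw"];B=np.array([[np.cos(a),-np.sin(a)],[np.sin(a),np.cos(a)]])
im=cv2.imread(f"pics/{n}.png"); g=cv2.cvtColor(im,cv2.COLOR_BGR2GRAY).astype(float); g=cv2.GaussianBlur(g,(3,3),0); d=np.gradient(g,axis=0)
def edge(us,v0,v1,sign,z,name):
    pts=[]
    for u in us:
        s=sign*d[v0:v1,u]; k=int(np.argmax(s))
        off=0
        if 0<k<len(s)-1:
            q=s[k-1]-2*s[k]+s[k+1]; off=.5*(s[k-1]-s[k+1])/q if q else 0
        pts.append((u,v0+k+off))
    X=(ray(p,pts,z)[:,:2]-C)@B
    f=np.polyfit(X[:,0],X[:,1],1); r=X[:,1]-np.polyval(f,X[:,0]); k=abs(r)<.001; f=np.polyfit(X[k,0],X[k,1],1)
    print(name,"y mean %.4f slope %.2f deg x %.3f..%.3f rows %.1f"%(X[k,1].mean(),np.degrees(np.arctan(f[0])),X[:,0].min(),X[:,0].max(),np.median([q[1] for q in pts])))
E
cat > m3.py <<'E'
from m import *
edge(range(10,130,4),165,185,1,.052,"body far")
edge(range(10,135,4),220,240,-1,.052,"body near")
edge(range(148,244,4),176,190,1,.052,"tongue far")
edge(range(148,190,4),208,226,-1,.052,"tongue near")
edge(range(262,295,3),170,184,-1,.041,"fixed")
edge(range(262,295,3),206,220,1,.041,"moving")
edge(range(345,385,3),170,184,-1,.041,"fixed R")
edge(range(345,385,3),206,220,1,.041,"moving R")
E
python3 m3.py w3
```

```text
body far y mean 0.0936 slope 1.64 deg x -0.040..-0.002 rows 176.2
body near y mean 0.0754 slope 1.21 deg x -0.045..-0.002 rows 229.8
tongue far y mean 0.0914 slope 1.20 deg x 0.005..0.036 rows 182.4
tongue near y mean 0.0793 slope 0.78 deg x 0.003..0.017 rows 218.4
fixed y mean 0.0918 slope 0.21 deg x 0.041..0.052 rows 178.6
moving y mean 0.0796 slope 0.11 deg x 0.041..0.052 rows 211.7
fixed R y mean 0.0923 slope 2.00 deg x 0.071..0.085 rows 176.7
moving R y mean 0.0793 slope -0.15 deg x 0.072..0.086 rows 212.5
```

```bash
python3 -c "
import cv2;im=cv2.imread('pics/w3.png');cv2.imwrite('pics/w3c.png',cv2.resize(im[140:260,100:300],None,fx=4,fy=4,interpolation=cv2.INTER_CUBIC))"
```

```text
(no output)
```

View pics/w3c.png

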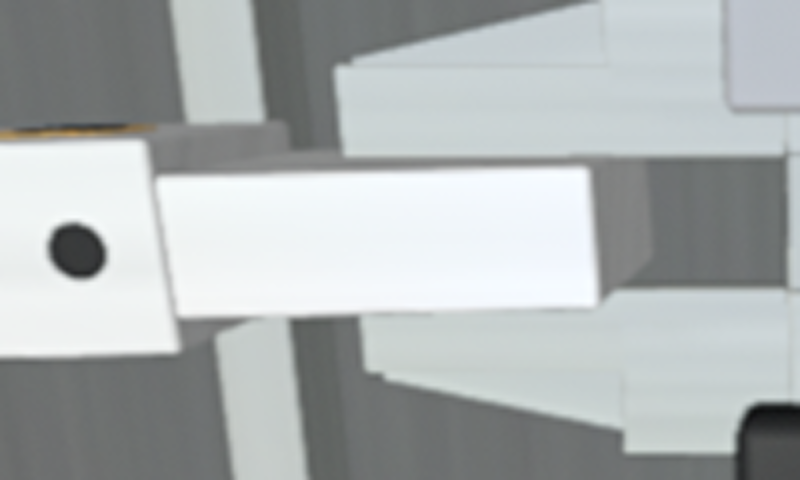

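The tongue is still about 1° askew, so the bar isn't fully seated. I'll push slightly more and settle.

```bash
python3 -m jog '[{"x":0.0005,"y":0,"z":0,"ax":0,"ay":0,"az":0},{"x":0.001,"y":0,"z":0,"ax":0,"ay":0,"az":0},{"x":0.001,"y":0,"z":0,"ax":0,"ay":0,"az":0},{"x":0.001,"y":0,"z":0,"ax":0,"ay":0,"az":0}]'
cat > snap.py <<'E'
from station import *
import cv2,pickle,sys
n=sys.argv[1]
p=camera_params("wrist"); im=read_camera("wrist")
cv2.imwrite(f"pics/{n}.png",im[:,:,::-1]); pickle.dump(p,open(n+".pkl","wb"))
E
python3 snap.py w4; python3 m3.py w4
```

```text
t: 7.15
eef_pos: [0.5794, -0.0413, 0.0209]
tool_rot: [0.001, 0.645, 0.765, -0.0]
contact_force: [0.1, -6.2, 2.6]
gripper_width: 0.303
grasp_force: 29.1
body far y mean 0.0939 slope 1.36 deg x -0.040..-0.002 rows 177.6
body near y mean 0.0757 slope 0.91 deg x -0.045..-0.002 rows 230.9
tongue far y mean 0.0915 slope 0.94 deg x 0.005..0.036 rows 184.6
tongue near y mean 0.0794 slope 0.25 deg x 0.003..0.017 rows 220.5
fixed y mean 0.0918 slope -0.01 deg x 0.041..0.052 rows 180.7
moving y mean 0.0798 slope -0.08 deg x 0.041..0.052 rows 213.5
fixed R y mean 0.0923 slope 2.30 deg x 0.071..0.085 rows 179.0
moving R y mean 0.0794 slope -0.14 deg x 0.072..0.086 rows 214.4
```

```bash
python3 -m jog '[{"x":0.0005,"y":0,"z":0,"ax":0,"ay":0,"az":0},{"x":0.001,"y":0,"z":0,"ax":0,"ay":0,"az":0},{"x":0.001,"y":0,"z":0,"ax":0,"ay":0,"az":0},{"x":0.001,"y":0,"z":0,"ax":0,"ay":0,"az":0}]'
python3 snap.py w5; python3 m3.py w5
```

```text
t: 7.6
eef_pos: [0.5793, -0.0405, 0.0209]
tool_rot: [0.001, 0.645, 0.765, -0.0]
contact_force: [0.7, -6.2, 2.9]
gripper_width: 0.297
grasp_force: 29.0
body far y mean 0.0938 slope 0.96 deg x -0.040..-0.002 rows 180.2
body near y mean 0.0757 slope 0.88 deg x -0.045..-0.002 rows 233.2
tongue far y mean 0.0915 slope 0.92 deg x 0.005..0.036 rows 187.1
tongue near y mean 0.0794 slope 0.10 deg x 0.003..0.017 rows 222.8
fixed y mean 0.0918 slope -0.07 deg x 0.041..0.052 rows 183.0
moving y mean 0.0798 slope -0.10 deg x 0.041..0.052 rows 215.5
fixed R y mean 0.0922 slope 3.13 deg x 0.071..0.086 rows 181.2
moving R y mean 0.0794 slope -0.06 deg x 0.072..0.086 rows 216.4
```

```bash
cat > m4.py <<'E'
from m import *
import m3
edge(range(10,130,4),int(sys.argv[2]),int(sys.argv[3]),-1,.012,"plate far edge L")
edge(range(200,380,6),int(sys.argv[2]),int(sys.argv[3]),-1,.012,"plate far edge R")
edge(range(298,342,4),234,252,-1,.047,"housing front")
E
for a in "w3 88 104" "w4 90 106" "w5 92 108"; do python3 m4.py $a | tail -3; done
python3 -m jog '[{"x":0.0005,"y":0,"z":0,"ax":0,"ay":0,"az":0},{"x":0.001,"y":0,"z":0,"ax":0,"ay":0,"az":0},{"x":0.001,"y":0,"z":0,"ax":0,"ay":0,"az":0},{"x":0.001,"y":0,"z":0,"ax":0,"ay":0,"az":0}]'
python3 snap.py w6; sed -i 's/,165,185/,168,190/;s/,220,240/,224,244/;s/176,190/180,196/;s/208,226/214,230/;s/170,184/176,190/g;s/206,220/210,224/g' m3.py; python3 m4.py w6 94 110
```

```text
plate far edge L y mean 0.1251 slope -0.12 deg x -0.068..-0.019 rows 92.7
plate far edge R y mean 0.1251 slope 0.18 deg x 0.012..0.085 rows 92.7
housing front y mean 0.0701 slope -0.14 deg x 0.054..0.069 rows 240.5
plate far edge L y mean 0.1252 slope -0.05 deg x -0.068..-0.019 rows 94.7
plate far edge R y mean 0.1251 slope -0.08 deg x 0.012..0.085 rows 94.8
housing front y mean 0.0709 slope -0.16 deg x 0.054..0.069 rows 240.5
plate far edge L y mean 0.1252 slope -0.05 deg x -0.068..-0.019 rows 96.7
plate far edge R y mean 0.1251 slope 0.05 deg x 0.012..0.085 rows 96.8
housing front y mean 0.0717 slope -0.17 deg x 0.054..0.069 rows 240.6
t: 8.05
eef_pos: [0.5792, -0.0398, 0.0209]
tool_rot: [0.001, 0.645, 0.765, -0.0]
contact_force: [0.0, -7.0, 2.6]
gripper_width: 0.299
grasp_force: 29.0
body far y mean 0.0938 slope 1.03 deg x -0.041..-0.002 rows 182.5
body near y mean 0.0757 slope 0.88 deg x -0.045..-0.002 rows 235.6
tongue far y mean 0.0915 slope 1.00 deg x 0.005..0.036 rows 189.4
tongue near y mean 0.0794 slope 0.70 deg x 0.003..0.017 rows 224.8
fixed y mean 0.0918 slope 0.07 deg x 0.041..0.052 rows 184.9
moving y mean 0.0798 slope -0.19 deg x 0.041..0.052 rows 217.5
fixed R y mean 0.0922 slope 2.86 deg x 0.071..0.086 rows 183.3
moving R y mean 0.0794 slope -0.04 deg x 0.072..0.086 rows 218.3
plate far edge L y mean 0.1252 slope -0.12 deg x -0.068..-0.019 rows 98.7
plate far edge R y mean 0.1252 slope 0.19 deg x 0.012..0.085 rows 98.2
housing front y mean 0.0724 slope -0.18 deg x 0.054..0.069 rows 240.6
```

```bash
cat > m2.py <<'E'
from m import *
edge(range(10,130,4),145,165,1,.052,"body far")
edge(range(10,135,4),202,222,-1,.052,"body near")
edge(range(148,244,4),155,172,1,.052,"tongue far")
edge(range(148,240,4),192,208,-1,.052,"tongue near")
edge(range(262,295,3),150,165,-1,.041,"fixed")
edge(range(262,295,3),202,216,1,.041,"moving")
edge(range(298,342,4),234,252,-1,.047,"housing front")
E
python3 m2.py w2
python3 -c "
import cv2,numpy as np;im=cv2.imread('pics/w6.png');a=cv2.resize(im[150:260,0:300],None,fx=2.6,fy=2.6,interpolation=cv2.INTER_CUBIC);im=cv2.imread('pics/w2.png');b=cv2.resize(im[130:240,0:300],None,fx=2.6,fy=2.6,interpolation=cv2.INTER_CUBIC);cv2.imwrite('pics/cmp.png',np.vstack([b,a]))"
```

```text
body far y mean 0.0928 slope 0.75 deg x -0.039..-0.001 rows 155.5
body near y mean 0.0746 slope 0.77 deg x -0.043..-0.001 rows 210.8
tongue far y mean 0.0903 slope 0.76 deg x 0.006..0.036 rows 163.4
tongue near y mean 0.0782 slope 0.66 deg x 0.004..0.034 rows 200.2
fixed y mean 0.0919 slope 0.06 deg x 0.041..0.052 rows 157.7
moving y mean 0.0738 slope 0.01 deg x 0.041..0.052 rows 208.0
housing front y mean 0.0630 slope -0.05 deg x 0.054..0.069 rows 240.2
```

View pics/cmp.png

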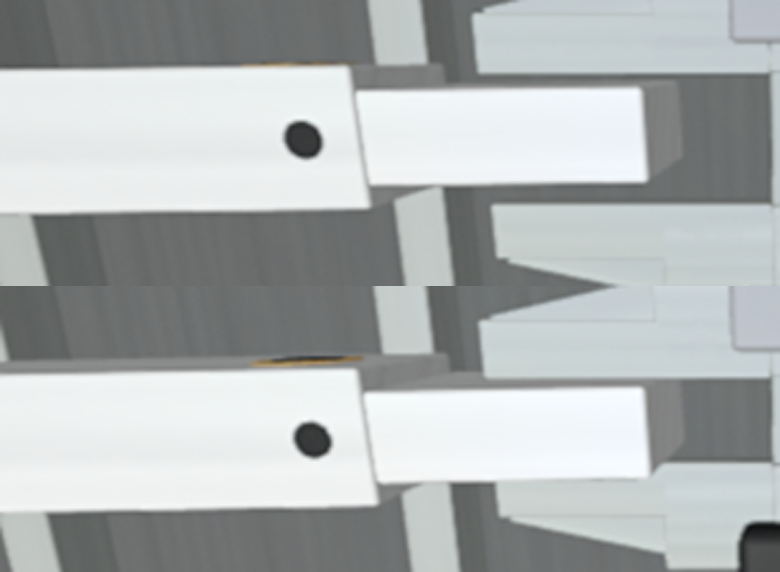

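The bar is in contact (gap about 12 mm, spring about 3.4 mm in) with about 0.9° of skew remaining. I'll go in another half millimetre, still below the solid stop, and hold for a second.

```bash
python3 -m jog '[{"x":0.0005,"y":0,"z":0,"ax":0,"ay":0,"az":0},{"x":0.0005,"y":0,"z":0,"ax":0,"ay":0,"az":0},{"x":0.0005,"y":0,"z":0,"ax":0,"ay":0,"az":0},{"x":0.0005,"y":0,"z":0,"ax":0,"ay":0,"az":0},{"x":0.0005,"y":0,"z":0,"ax":0,"ay":0,"az":0},{"x":0.0005,"y":0,"z":0,"ax":0,"ay":0,"az":0},{"x":0.0005,"y":0,"z":0,"ax":0,"ay":0,"az":0},{"x":0.0005,"y":0,"z":0,"ax":0,"ay":0,"az":0},{"x":0.0005,"y":0,"z":0,"ax":0,"ay":0,"az":0},{"x":0.0005,"y":0,"z":0,"ax":0,"ay":0,"az":0},{"x":0.0005,"y":0,"z":0,"ax":0,"ay":0,"az":0},{"x":0.0005,"y":0,"z":0,"ax":0,"ay":0,"az":0}]'
python3 snap.py w7; python3 m4.py w7 95 111
```

```text
t: 9.3
eef_pos: [0.5791, -0.0394, 0.0209]
tool_rot: [0.001, 0.645, 0.765, -0.0]
contact_force: [0.1, -6.7, 2.4]
gripper_width: 0.301
grasp_force: 29.0
body far y mean 0.0943 slope 1.19 deg x -0.041..-0.002 rows 182.5
body near y mean 0.0761 slope 0.52 deg x -0.045..-0.002 rows 235.5
tongue far y mean 0.0916 slope 0.56 deg x 0.005..0.036 rows 190.3
tongue near y mean 0.0795 slope -0.47 deg x 0.003..0.017 rows 225.8
fixed y mean 0.0918 slope 0.08 deg x 0.041..0.052 rows 186.0
moving y mean 0.0798 slope -0.06 deg x 0.041..0.052 rows 218.3
fixed R y mean 0.0922 slope 2.90 deg x 0.071..0.086 rows 184.3
moving R y mean 0.0795 slope -0.03 deg x 0.072..0.086 rows 219.0
plate far edge L y mean 0.1251 slope -0.13 deg x -0.068..-0.019 rows 99.7
plate far edge R y mean 0.1252 slope -0.02 deg x 0.012..0.085 rows 99.1
housing front y mean 0.0728 slope -0.19 deg x 0.054..0.069 rows 240.6
```

It is straightening (slope now about 0.5°). I'll hold again.

```bash
python3 -m jog '[{"x":0.0003,"y":0,"z":0,"ax":0,"ay":0,"az":0},{"x":0.0003,"y":0,"z":0,"ax":0,"ay":0,"az":0},{"x":0.0003,"y":0,"z":0,"ax":0,"ay":0,"az":0},{"x":0.0003,"y":0,"z":0,"ax":0,"ay":0,"az":0},{"x":0.0003,"y":0,"z":0,"ax":0,"ay":0,"az":0},{"x":0.0003,"y":0,"z":0,"ax":0,"ay":0,"az":0},{"x":0.0003,"y":0,"z":0,"ax":0,"ay":0,"az":0},{"x":0.0003,"y":0,"z":0,"ax":0,"ay":0,"az":0},{"x":0.0003,"y":0,"z":0,"ax":0,"ay":0,"az":0},{"x":0.0003,"y":0,"z":0,"ax":0,"ay":0,"az":0},{"x":0.0003,"y":0,"z":0,"ax":0,"ay":0,"az":0},{"x":0.0003,"y":0,"z":0,"ax":0,"ay":0,"az":0}]'
python3 snap.py w8; python3 m4.py w8 95 111
```

```text
t: 10.55
eef_pos: [0.5791, -0.0393, 0.0209]
tool_rot: [0.001, 0.645, 0.764, -0.001]
contact_force: [0.7, -7.0, 2.3]
gripper_width: 0.296
grasp_force: 29.0
body far y mean 0.0942 slope 0.54 deg x -0.041..-0.002 rows 183.3
body near y mean 0.0761 slope 0.54 deg x -0.045..-0.002 rows 236.0
tongue far y mean 0.0916 slope 0.66 deg x 0.005..0.036 rows 190.7
tongue near y mean 0.0796 slope 0.67 deg x 0.003..0.017 rows 226.1
fixed y mean 0.0918 slope -0.07 deg x 0.041..0.052 rows 186.7
moving y mean 0.0799 slope -0.01 deg x 0.041..0.052 rows 218.7
fixed R y mean 0.0923 slope 2.29 deg x 0.071..0.086 rows 184.9
moving R y mean 0.0796 slope -0.07 deg x 0.072..0.086 rows 219.4
plate far edge L y mean 0.1253 slope -0.03 deg x -0.068..-0.019 rows 99.8
plate far edge R y mean 0.1252 slope -0.10 deg x 0.012..0.085 rows 99.8
housing front y mean 0.0730 slope -0.20 deg x 0.054..0.069 rows 240.6
```

The reading was held for over a second with the jaws on the tongue and the skew down to about 0.55°. Next I'll back off 9 mm (about 4 mm of spring plus 5 mm of air) and release the housing.

```bash
python3 -m jog '[{"x":-0.001,"y":0,"z":0,"ax":0,"ay":0,"az":0},{"x":-0.002,"y":0,"z":0,"ax":0,"ay":0,"az":0},{"x":-0.003,"y":0,"z":0,"ax":0,"ay":0,"az":0},{"x":-0.004,"y":0,"z":0,"ax":0,"ay":0,"az":0},{"x":-0.005,"y":0,"z":0,"ax":0,"ay":0,"az":0},{"x":-0.006,"y":0,"z":0,"ax":0,"ay":0,"az":0},{"x":-0.007,"y":0,"z":0,"ax":0,"ay":0,"az":0},{"x":-0.008,"y":0,"z":0,"ax":0,"ay":0,"az":0},{"x":-0.0085,"y":0,"z":0,"ax":0,"ay":0,"az":0},{"x":-0.009,"y":0,"z":0,"ax":0,"ay":0,"az":0},{"x":-0.009,"y":0,"z":0,"ax":0,"ay":0,"az":0},{"x":-0.009,"y":0,"z":0,"ax":0,"ay":0,"az":0}]'
python3 snap.py w9; python3 m2.py w9
python3 -m jog '[{"x":0,"y":0,"z":0,"ax":0,"ay":0,"az":0},{"x":0,"y":0,"z":0,"ax":0,"ay":0,"az":0},{"x":0,"y":0,"z":0,"ax":0,"ay":0,"az":0},{"x":0,"y":0,"z":-0.005,"ax":0,"ay":0,"az":0},{"x":0,"y":0,"z":-0.02,"ax":0,"ay":0,"az":0},{"x":0,"y":0,"z":-0.04,"ax":0,"ay":0,"az":0},{"x":0,"y":0,"z":-0.07,"ax":0,"ay":0,"az":0},{"x":0,"y":0,"z":-0.1,"ax":0,"ay":0,"az":0},{"x":0,"y":0,"z":-0.13,"ax":0,"ay":0,"az":0},{"x":0,"y":0,"z":-0.14,"ax":0,"ay":0,"az":0},{"x":0,"y":0,"z":-0.14,"ax":0,"ay":0,"az":0},{"x":0,"y":0,"z":-0.14,"ax":0,"ay":0,"az":0}]' 0.65
python3 snap.py w10
```

```text
t: 11.8
eef_pos: [0.5799, -0.044, 0.0208]
tool_rot: [-0.001, 0.644, 0.765, 0.001]
contact_force: [-2.5, 0.1, 6.6]
gripper_width: 0.296
grasp_force: 29.6
body far y mean 0.0951 slope 0.05 deg x -0.040..-0.001 rows 164.0
body near y mean 0.0761 slope 0.11 deg x -0.044..-0.002 rows 221.0
tongue far y mean 0.0959 slope 0.44 deg x 0.006..0.036 rows 161.8
tongue near y mean 0.0811 slope 0.39 deg x 0.004..0.034 rows 206.5
fixed y mean 0.0967 slope -1.91 deg x 0.041..0.052 rows 158.5
moving y mean 0.0789 slope 0.03 deg x 0.041..0.052 rows 207.9
housing front y mean 0.0681 slope 0.03 deg x 0.054..0.069 rows 240.3
t: 13.05
eef_pos: [0.5797, -0.0458, 0.1603]
tool_rot: [-0.0, 0.644, 0.765, -0.0]
contact_force: [0.7, 0.9, -0.4]
gripper_width: 0.651
grasp_force: 0.0
```

View pics/w10.png

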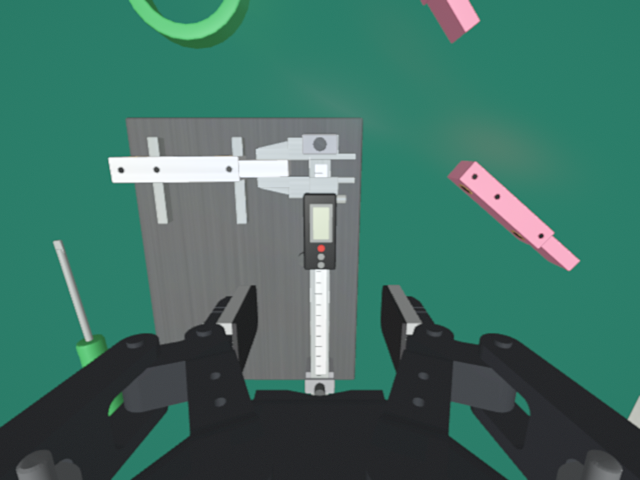

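The bar (108,170)–(288,168) now looks square to the plate. The jaws are at rows 159 and 178. I'll measure the actual air, because the slide moved less than commanded.

```bash
cat > m10.py <<'E'
from m import *
edge(range(120,225,4),148,166,1,.052,"body far")
edge(range(120,225,4),174,190,-1,.052,"body near")
edge(range(242,284,3),154,168,1,.052,"tongue far")
edge(range(242,284,3),170,184,-1,.052,"tongue near")
edge(range(292,302,2),153,165,-1,.041,"fixed")
edge(range(292,302,2),173,185,1,.041,"moving")
edge(range(310,332,3),188,204,-1,.047,"housing front")
X=(ray(p,[(109.5,170),(288,168),(238.5,169)],.052)[:,:2]-C)@B; print("tail,tip,shoulder",X.round(4).tolist())
E
python3 m10.py w10
python3 -c "
from station import *
from h import *
import pickle
P=pickle.load(open('plate.pkl','rb'));a=P['yaw'];B=np.array([[np.cos(a),-np.sin(a)],[np.sin(a),np.cos(a)]])
o=get_obs();print('tcp plate',(o['eef_pos'][:2]-P['C'])@B)
print(delta(o,(*o['eef_pos'][:2],.021),9.9))"
```

```text
body far y mean 0.0942 slope 0.48 deg x -0.084..-0.008 rows 156.1
body near y mean 0.0759 slope 0.54 deg x -0.086..-0.009 rows 181.9
tongue far y mean 0.0915 slope -0.47 deg x 0.005..0.034 rows 160.1
tongue near y mean 0.0797 slope 1.54 deg x 0.004..0.033 rows 176.7
fixed y mean 0.0917 slope 0.21 deg x 0.041..0.047 rows 159.4
moving y mean 0.0791 slope -0.08 deg x 0.041..0.047 rows 176.3
housing front y mean 0.0673 slope -0.12 deg x 0.054..0.070 rows 192.6
tail,tip,shoulder [[-0.0928, 0.0844], [0.0386, 0.0859], [0.0022, 0.0851]]
tcp plate [0.06069883 0.03200949]
(array([-1.000e-04,  3.000e-04,  1.387e-01]), array([-0.0019, -0.0005, -0.0016]))
```

There is only about 0.7 mm of air, so I'll regrip the housing and back off further.

```bash
python3 -m jog '[{"x":0,"y":0.0005,"z":0.03,"ax":0,"ay":0,"az":0},{"x":0,"y":0.0005,"z":0.06,"ax":0,"ay":0,"az":0},{"x":0,"y":0.0005,"z":0.09,"ax":0,"ay":0,"az":0},{"x":0,"y":0.0005,"z":0.115,"ax":0,"ay":0,"az":0},{"x":0,"y":0.0005,"z":0.13,"ax":0,"ay":0,"az":0},{"x":0,"y":0.0005,"z":0.139,"ax":0,"ay":0,"az":0},{"x":0,"y":0.0005,"z":0.139,"ax":0,"ay":0,"az":0}]'
python3 -m jog '[{"x":0,"y":0,"z":0,"ax":0,"ay":0,"az":0},{"x":0,"y":0,"z":0,"ax":0,"ay":0,"az":0},{"x":0,"y":0,"z":0,"ax":0,"ay":0,"az":0},{"x":0,"y":0,"z":0,"ax":0,"ay":0,"az":0},{"x":0,"y":0,"z":0,"ax":0,"ay":0,"az":0},{"x":0,"y":0,"z":0,"ax":0,"ay":0,"az":0},{"x":-0.001,"y":0,"z":0,"ax":0,"ay":0,"az":0},{"x":-0.002,"y":0,"z":0,"ax":0,"ay":0,"az":0},{"x":-0.003,"y":0,"z":0,"ax":0,"ay":0,"az":0},{"x":-0.004,"y":0,"z":0,"ax":0,"ay":0,"az":0},{"x":-0.005,"y":0,"z":0,"ax":0,"ay":0,"az":0},{"x":-0.005,"y":0,"z":0,"ax":0,"ay":0,"az":0}]' 0.1 25
python3 snap.py w11; python3 - <<'E'
import sys; sys.argv=["m","w11"]; sys.path.insert(0,".")
from m import *
edge(range(262,295,3),195,225,1,.041,"moving")
edge(range(298,342,4),230,256,-1,.047,"housing front")
E
```

```text
t: 13.8
eef_pos: [0.5799, -0.0461, 0.0206]
tool_rot: [-0.001, 0.644, 0.765, -0.001]
contact_force: [0.5, 1.3, 0.7]
gripper_width: 0.65
grasp_force: 0.0
t: 15.0
eef_pos: [0.5811, -0.051, 0.023]
tool_rot: [-0.0, 0.644, 0.765, 0.0]
contact_force: [-5.1, 0.2, 6.1]
gripper_width: 0.299
grasp_force: 27.8
moving y mean 0.0742 slope 0.02 deg x 0.040..0.052 rows 201.2
housing front y mean 0.0632 slope -0.06 deg x 0.054..0.069 rows 233.2
```

The air is now about 5 mm. I'll release, rise, and work out the approach to the bar.

```bash
python3 -m jog '[{"x":0,"y":0,"z":0,"ax":0,"ay":0,"az":0},{"x":0,"y":0,"z":0,"ax":0,"ay":0,"az":0},{"x":0,"y":0,"z":0,"ax":0,"ay":0,"az":0},{"x":0,"y":0,"z":-0.005,"ax":0,"ay":0,"az":0},{"x":0,"y":0,"z":-0.02,"ax":0,"ay":0,"az":0},{"x":0,"y":0,"z":-0.04,"ax":0,"ay":0,"az":0},{"x":0,"y":0,"z":-0.07,"ax":0,"ay":0,"az":0},{"x":0,"y":0,"z":-0.1,"ax":0,"ay":0,"az":0},{"x":0,"y":0,"z":-0.12,"ax":0,"ay":0,"az":0},{"x":0,"y":0,"z":-0.12,"ax":0,"ay":0,"az":0},{"x":0,"y":0,"z":-0.12,"ax":0,"ay":0,"az":0}]' 0.65
python3 snap.py w12; python3 - <<'E'
import sys; sys.argv=["m","w12"]; sys.path.insert(0,".")
from m import *
from station import *
o=get_obs(); print(o["q"].round(2) if hasattr(o["q"],"round") else o["q"])
W=np.array(C)+B@[-.032,.083]; print("target",W)
for y in (100.4,-79.6): print(y,delta(o,(*W,.15),y))
E
```

```text
t: 16.15
eef_pos: [0.5818, -0.0508, 0.1426]
tool_rot: [0.0, 0.644, 0.765, 0.001]
contact_force: [0.0, -0.4, -1.2]
gripper_width: 0.652
grasp_force: 0.0
[-0.44  0.48  0.56  1.89 -0.33  0.86  0.45]
target [ 0.47925086 -0.01152822]
100.4 (array([ 0.056 , -0.0938, -0.0082]), array([ 0.0000e+00, -6.0000e-04, -1.5812e+00]))
-79.6 (array([ 0.056 , -0.0938, -0.0082]), array([-6.0000e-04, -0.0000e+00,  1.5604e+00]))
```

```bash
python3 -m jog '[{"x":0.006,"y":-0.009,"z":-0.005,"ax":0,"ay":0,"az":0.13},{"x":0.012,"y":-0.018,"z":-0.008,"ax":0,"ay":0,"az":0.26},{"x":0.018,"y":-0.027,"z":-0.008,"ax":0,"ay":0,"az":0.4},{"x":0.023,"y":-0.036,"z":-0.008,"ax":0,"ay":0,"az":0.54},{"x":0.028,"y":-0.045,"z":-0.008,"ax":0,"ay":0,"az":0.68},{"x":0.033,"y":-0.055,"z":-0.008,"ax":0,"ay":0,"az":0.82},{"x":0.038,"y":-0.065,"z":-0.008,"ax":0,"ay":0,"az":0.96},{"x":0.043,"y":-0.075,"z":-0.008,"ax":0,"ay":0,"az":1.1},{"x":0.049,"y":-0.084,"z":-0.008,"ax":0,"ay":0,"az":1.24},{"x":0.056,"y":-0.094,"z":-0.008,"ax":0,"ay":0,"az":1.38},{"x":0.056,"y":-0.094,"z":-0.008,"ax":0,"ay":0,"az":1.5},{"x":0.056,"y":-0.094,"z":-0.008,"ax":0,"ay":0,"az":1.56}]'
python3 -m jog '[{"x":0,"y":0,"z":0,"ax":0,"ay":0,"az":0},{"x":0,"y":0,"z":0,"ax":0,"ay":0,"az":0},{"x":0,"y":0,"z":0,"ax":0,"ay":0,"az":0}]'
python3 snap.py w13; python3 - <<'E'
import sys; sys.argv=["m","w13"]; sys.path.insert(0,".")
from m import *
from station import *
o=get_obs(); print(o["q"].round(2))
W=np.array(C)+B@[-.032,.083]; print(delta(o,(*W,.021),-79.6))
print(proj(p,[[*(C+B@q[:2]),q[2]] for q in ((-.0925,.085,.052),(.038,.085,.052),(.0138,.0918,.041),(.0138,.0742,.041))]).round(1))
E
```

```text
t: 17.4
eef_pos: [0.4783, -0.0114, 0.1489]
tool_rot: [0.0, 0.996, 0.089, -0.001]
contact_force: [0.9, 0.2, 0.6]
gripper_width: 0.652
grasp_force: 0.0
t: 17.7
eef_pos: [0.4792, -0.0118, 0.1495]
tool_rot: [0.0, 0.996, 0.091, -0.0]
contact_force: [-0.2, 0.5, 0.2]
gripper_width: 0.65
grasp_force: 0.0
[-0.93  0.43  1.04  2.14 -0.5   0.84 -0.96]
(array([ 0.    , -0.0003,  0.1286]), array([-0.    ,  0.0004,  0.001 ]))
[[314.2 316.8]
 [315.7 145.5]
 [306.4 179.6]
 [330.1 179.9]]
```

View pics/w13.png

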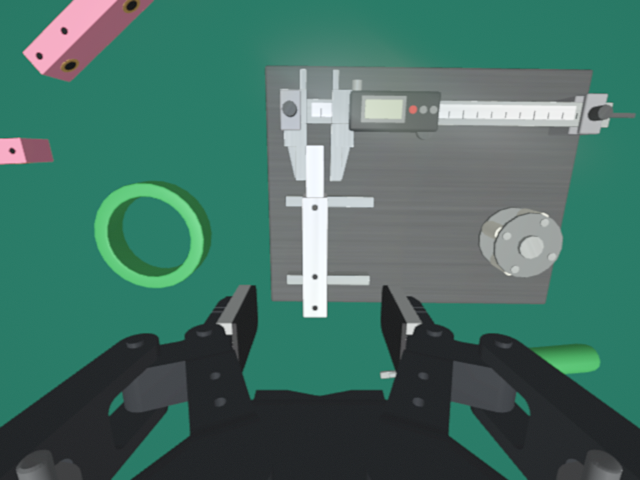

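Prediction and image agree: tail at (315,317), tip at (315,146), and air on the moving-jaw side of the tongue. Descending onto the bar.

```bash
python3 -m jog '[{"x":0,"y":0,"z":0.02,"ax":0,"ay":0,"az":0},{"x":0,"y":0,"z":0.045,"ax":0,"ay":0,"az":0},{"x":0,"y":0,"z":0.07,"ax":0,"ay":0,"az":0},{"x":0,"y":0,"z":0.09,"ax":0,"ay":0,"az":0},{"x":0,"y":0,"z":0.105,"ax":0,"ay":0,"az":0},{"x":0,"y":0,"z":0.118,"ax":0,"ay":0,"az":0},{"x":0,"y":0,"z":0.126,"ax":0,"ay":0,"az":0},{"x":0,"y":0,"z":0.129,"ax":0,"ay":0,"az":0},{"x":0,"y":0,"z":0.129,"ax":0,"ay":0,"az":0},{"x":0,"y":0,"z":0.129,"ax":0,"ay":0,"az":0}]'
python3 -m jog '[{"x":0,"y":0,"z":0,"ax":0,"ay":0,"az":0},{"x":0,"y":0,"z":0,"ax":0,"ay":0,"az":0},{"x":0,"y":0,"z":0,"ax":0,"ay":0,"az":0},{"x":0,"y":0,"z":0,"ax":0,"ay":0,"az":0},{"x":0,"y":0,"z":0,"ax":0,"ay":0,"az":0},{"x":0,"y":0,"z":0,"ax":0,"ay":0,"az":0},{"x":0,"y":0,"z":0,"ax":0,"ay":0,"az":0},{"x":0,"y":0,"z":0,"ax":0,"ay":0,"az":0},{"x":0,"y":0,"z":0,"ax":0,"ay":0,"az":0},{"x":0,"y":0,"z":0,"ax":0,"ay":0,"az":0}]' 0.0 50
python3 snap.py w14; python3 -c "
import cv2;im=cv2.imread('pics/w14.png');cv2.imwrite('pics/w14c.png',im[0:400,120:520])"
```

```text
t: 18.75
eef_pos: [0.4798, -0.0117, 0.0212]
tool_rot: [-0.0, 0.996, 0.091, 0.0]
contact_force: [0.0, -0.0, 0.2]
gripper_width: 0.65
grasp_force: 0.0
t: 19.75
eef_pos: [0.4797, -0.0114, 0.0212]
tool_rot: [-0.0, 0.996, 0.091, 0.0]
contact_force: [-1.5, 0.7, 5.3]
gripper_width: 0.202
grasp_force: 48.7
```

View pics/w14c.png

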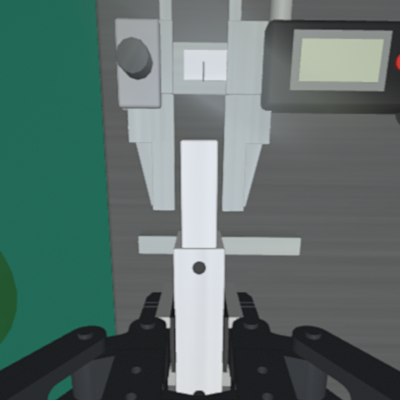

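The gripper holds the bar at its width, and the tongue at columns 182–217 stands clear of both jaws (174 and 223). Lifting straight up.

```bash
python3 -m jog '[{"x":0,"y":0,"z":-0.002,"ax":0,"ay":0,"az":0},{"x":0,"y":0,"z":-0.005,"ax":0,"ay":0,"az":0},{"x":0,"y":0,"z":-0.009,"ax":0,"ay":0,"az":0},{"x":0,"y":0,"z":-0.013,"ax":0,"ay":0,"az":0},{"x":0,"y":0,"z":-0.017,"ax":0,"ay":0,"az":0},{"x":0,"y":0,"z":-0.021,"ax":0,"ay":0,"az":0},{"x":0,"y":0,"z":-0.025,"ax":0,"ay":0,"az":0},{"x":0,"y":0,"z":-0.029,"ax":0,"ay":0,"az":0},{"x":0,"y":0,"z":-0.033,"ax":0,"ay":0,"az":0},{"x":0,"y":0,"z":-0.037,"ax":0,"ay":0,"az":0},{"x":0,"y":0,"z":-0.041,"ax":0,"ay":0,"az":0},{"x":0,"y":0,"z":-0.045,"ax":0,"ay":0,"az":0}]'
python3 -m jog '[{"x":0,"y":0,"z":-0.005,"ax":0,"ay":0,"az":0},{"x":0,"y":0,"z":-0.011,"ax":0,"ay":0,"az":0},{"x":0,"y":0,"z":-0.018,"ax":0,"ay":0,"az":0},{"x":0,"y":0,"z":-0.025,"ax":0,"ay":0,"az":0},{"x":0,"y":0,"z":-0.032,"ax":0,"ay":0,"az":0},{"x":0,"y":0,"z":-0.039,"ax":0,"ay":0,"az":0},{"x":0,"y":0,"z":-0.045,"ax":0,"ay":0,"az":0},{"x":0,"y":0,"z":-0.05,"ax":0,"ay":0,"az":0},{"x":0,"y":0,"z":-0.053,"ax":0,"ay":0,"az":0},{"x":0,"y":0,"z":-0.055,"ax":0,"ay":0,"az":0},{"x":0,"y":0,"z":-0.055,"ax":0,"ay":0,"az":0},{"x":0,"y":0,"z":-0.055,"ax":0,"ay":0,"az":0}]'
python3 -m jog '[{"x":0,"y":0,"z":0,"ax":0,"ay":0,"az":0},{"x":0,"y":0,"z":0,"ax":0,"ay":0,"az":0},{"x":0,"y":0,"z":0,"ax":0,"ay":0,"az":0},{"x":0,"y":0,"z":0,"ax":0,"ay":0,"az":0},{"x":0,"y":0,"z":0,"ax":0,"ay":0,"az":0}]'
python3 - <<'E'
from station import *
import cv2,numpy as np
a=read_camera("scene")[:,:,::-1]; cv2.imwrite("pics/s2.png",a)
w=read_camera("wrist")[:,:,::-1]; cv2.imwrite("pics/w15.png",w)
A=cv2.resize(a[130:380,120:420],None,fx=1.32,fy=1.32); W=cv2.resize(w[:400,120:520],(330,330))
cv2.imwrite("pics/fin.png",np.hstack([A,W]))
E
```

```text
t: 21.0
eef_pos: [0.4794, -0.0117, 0.0661]
tool_rot: [-0.0, 0.996, 0.091, -0.0]
contact_force: [-1.1, 0.4, -1.4]
gripper_width: 0.205
grasp_force: 48.8
t: 22.2
eef_pos: [0.4793, -0.0117, 0.1207]
tool_rot: [-0.0, 0.996, 0.091, -0.0]
contact_force: [0.1, -0.0, -1.9]
gripper_width: 0.202
grasp_force: 48.8
t: 22.7
eef_pos: [0.4794, -0.0117, 0.1208]
tool_rot: [0.0, 0.996, 0.091, -0.0]
contact_force: [0.2, 0.4, -2.0]
gripper_width: 0.206
grasp_force: 48.8
```

View pics/fin.png

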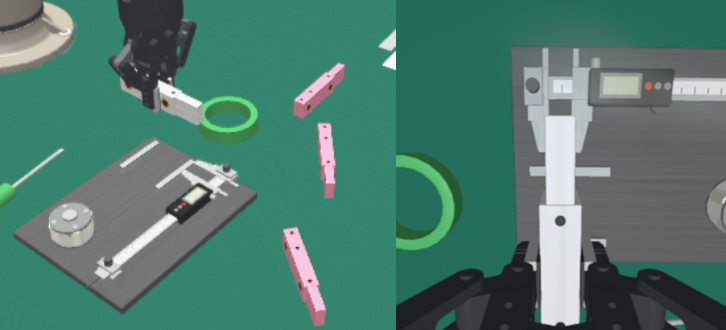

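The bar hangs in the gripper about 10 cm up and clear of the caliper. Its tip sits in the same wrist-image place as before the lift (row about 140), so it stayed level. The wrist force of 2 N matches its weight.

```bash
python3 -c "
from station import *
print(hand_in())"
```

```text
the job is handed in; nothing more can be done
None
```

The tongue was gauged with both jaws on it for over a second (gap about 12 mm, bar about 0.5° askew), the jaw was backed off to about 5 mm of air after a second try, and the bar is held level and steady about 10 cm above its supports; the job is handed in at about 23 s.

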